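# Van door hinge: offer up the loose leaf and hold it for the pin

## Robot

A 6-joint arm with a two-finger parallel gripper is mounted at the origin on the work surface. World frame = base frame: x ahead of the robot, y to its left, z up, the work surface at z = 0. Lengths are in mm, angles in rad, forces in N, time in s.
With the tool pointing down it reaches from about 325 to 900 mm from the base axis. Payload 3.5 kg.
Tool frame: the origin (TCP) lies midway between the tips of the shut fingers; the grasp point (between the pads) lies 19 mm behind it; z points along the fingers, y is the line along which they close (so a half turn about z gives the same grasp; the last joint's range is limited). The gripper opens to 85 mm and grips with 20 to 120 N. Pads are 22 mm wide; open, the fingers measure 114 mm over their backs; the gripper's body (76 mm by 85 mm) begins 54 mm behind the grasp point. The pads swing forward as they close: fully open they stand 13 mm farther back than shut.
Start: joints at [1.03, 0.276, -0.026, 1.268, 0, 1.467], TCP at [264.973, 566.049, 231.313] pointing down, gripper open.
Joint ranges: [-3.12, 3.12], [-0.85, 1.88], [-1.08, 1.24], [-1.95, 2.15], [-1.57, 1.53], [-3.14, 3.14]. Speed limits (rad/s): [2.57, 2.57, 3.14, 3.14, 3.14, 3.14].

## Interface

Orientations are given as a 3x3 rotation matrix whose columns are the frame's x, y, z axes.
In Python, from station import telemetry, get_image, calibration, robot gives the robot as it stands.
- The arm moves only by the shell command python3 -m inch 'ROWS' [FORCE]. ROWS is JSON, a list that holds one entry, the list of rows, each a list of 7 numbers: the closure, from 0 (fully open) to 1 (shut), then the shift along the world's x, y, z in mm, then the turn, a rotation vector about the world's x, y, z in degrees. In form: [[[fingers, tx, ty, tz, wx, wy, wz], ...]]. A call has 1 to 10 rows; each row shifts and turns the commanded pose from where the row before left it; what a row does not reach is not made up. A row lasts 1/8 s, in which the tool goes at most 62.5 mm and 10.7 degrees, less where a joint would pass 70% of its speed; a pose out of reach is approached as far as the arm can. A call is refused whole if a number of a shift passes 62.5 or a number of a turn 10.7, either way. A call with a gripper value outside its range is refused whole. The fingers move at their own pace and stop on an object; FORCE is the grip in N (left out, the last holds). Time passes only in rows, so rows that do not move let the fingers close. It gives the time, the measured TCP pose, the force, the opening and the grip force at its end, in the units of the state.
- telemetry.get_state(): the state, without advancing time (a new reading comes with each control period).
- get_image(name): name is "scene" or "side" or "wrist"; returns the picture (400x640x3 uint8, red, green, blue); there is no depth.
- calibration(name): a dict with "fovy" (degrees; the focal length in pixels is half the picture's height over the tangent of half this angle, whatever the lens; pixels are square), "cx", "cy" (the principal point, pixels), "R" (3x3) and "t" (3): a world point X has camera coordinates R X + t; the wrist camera has in their place "hand_eye" (4x4, takes a point from camera to tool coordinates, whose origin is the TCP and whose axes are the flange's). Camera axes: x right, y down, z forward; pixel columns grow to the right and rows downward; lengths in mm; the calibration is good to about 2 mm. The wrist camera is an equidistant fisheye: a pixel r from the principal point sees the ray r / f radians off the axis. A picture is of the moment at which its call begins: read the wrist's pose just before it. calibration takes no time and is no camera call.
- robot.close_job(): hands the job in; it is judged then, once.
The state is a dict: "t": time; "joint_pos": joint angles; "joint_velocities": joint speeds; "joint_efforts": joint torques, N m; "eef_pos": TCP position; "eef_rot": TCP orientation; "force": force on the tool from outside, world axes, zero at the start; "wrist_torque": the same for the moment, N m; "gripper_width": finger opening in mm; "grip_force": force on a finger pad.
Only numpy, scipy, OpenCV 4.12 (cv2) and the standard library are available. Lean on these libraries where they do the work, as an engineer would, in place of code of your own. Each camera call takes 0.05 s, during which the arm holds its last target. There are 200 camera calls.

## Task

Lift the lid off the steel pot by its knob and set it down, not dropped, the right way up on the round rubber mat, and let go of it. Then take the loose hinge leaf out of the pot by its upright rib and bring its knuckle between the two knuckles of the leaf screwed to the wooden jamb block, opened out flat and level, so that the three knuckle holes line up well enough for the pin to be pushed through later. Finish while still holding the leaf there, still and lined up, carried only by the gripper and not pressed against the block; leave everything else on the bench where it is.

Things in the scene. Friction and masses are not known exactly. Their poses are not given: they have to be found in the camera images.
- lid: (All sizes here and below in mm.) Loose round steel lid of the pot, 184 across, with a black knob. Origin: centre of the underside (of the 156-wide boss that drops 4 into the pot's mouth); z up. On the pot its origin is 66 above the pot's underside. Plate top near the knob 16 above the origin; total height 54; 0.2-0.4 kg.
- lid_knob (a point): Centre of the lid knob's round head (32 across, 24 tall), on the lid's axis, 42 above the lid's origin; below the head a neck 18 across, from 16 to 30 above the lid's origin.
- mat: Flat round black rubber mat, 210 across, 3 thick, fixed on the bench. Origin: centre of its underside.
- pot: Round open steel pot, fixed to the bench: 176 across and 70 tall outside, wall 4, floor 5 thick (inner width about 152 at the floor, 168 at the rim); two small loop handles on its +x and -x sides, reaching 108 from its axis. Origin: centre of the underside.
- leaf: Loose steel hinge leaf, 0.25-0.5 kg, lying flat on the pot's floor, hidden by the lid at first. Base plate 50 (its x) by 66 (its y) by 8 thick; an upright rib for gripping stands on it, 44 long along x, 12 thick along y, centred on the origin, top 47 above the underside; one knuckle on a tab at its +x edge: a tube along y, 22 across, 26 long, bore 12. Origin: centre of the plate's underside, under the middle of the rib; z up.
- leaf_hole (a point): Centre of the loose leaf's knuckle hole: at (41, 0, 11) from the leaf's origin in the leaf's axes. The hole runs along the leaf's y.
- jamb: Wooden jamb block, fixed to the bench: 90 (x) by 110 (y) by 70 tall. A steel hinge leaf (50 x 66 x 8) lies screwed on its top, with two knuckles (22 across, bore 12, each 16 long, from 17 to 33 either side of the middle, so a 34 gap between them) overhanging its -x face. Nothing is under the gap. Fitted, the loose leaf has the same heading as this block and lies on its -x side, its +x edge and knuckle towards the block. Origin: centre of the block's underside; z up.
- jamb_hole (a point): Middle of the gap between the block's two knuckles, on their hole line: at (-61, 0, 81) from the block's origin in its axes. The hole line runs along the block's y; the block's face is 16 behind it (+x).
- whetstone: Brick-brown whetstone block 150 x 50 x 25, lying on the bench; bystander. Origin: under it, near its middle.
- hinge_pin: Steel hinge pin, 8 thick and 80 long, lying on the bench; bystander (a colleague fits it later). Origin: under it, near its middle.
- strap_hinge: Small flat dark strap hinge, 120 x 30 x 10, lying on the bench; not the leaf of this job; bystander. Origin: under it, near its middle.
- jar: Small closed jar, 48 across, 60 tall; bystander. Origin: under it, near its middle.
- knife: Kitchen knife, 280 long, lying flat; bystander. Origin: under it, near its middle.
- screwdriver: Screwdriver lying on the bench; bystander. Origin: under it, near its middle.
- disc_box: Flat blue carton 90 x 90 x 35; bystander. Origin: under it, near its middle.
There are look-alikes about, which are no part of the job. There is more than one size of the jamb; the one meant has the size given above. Leave any blue look-alike of the lid alone.

How it is judged (in metres and radians):
On the way, in this order (a step that is already met when the one before it is completed fails the run):
1. The lid lies right way up on the rubber mat and has been let go (horizontal distance between lid and mat below 0.07 m and height (world z) of lid below 0.012 m and angle between lid's own z axis and vertical below 0.1 rad and linear speed of lid below 0.05 m/s and contact force between the fingers and lid below 0.2 N), for 0.2 s.
2. The loose leaf has been lifted out of the pot in the gripper (height (world z) of leaf above 0.07 m and contact force between the fingers and leaf above 1.5 N), for 0.1 s.
At the end, for the whole second after the job is handed in: Knuckle hole within 4 mm of the fixed hole line across it and 5 mm along it, parallel within 0.12 rad, leaf level within 0.2 rad, still, gripped (over 1.5 N), pressing on the block under 6 N; lid flat on the mat, centres within 70 mm, at rest, let go (all of step 1 and x of leaf_hole in the frame of jamb_hole between -0.004 and 0.004 m and z of leaf_hole in the frame of jamb_hole between -0.004 and 0.004 m and y of leaf_hole in the frame of jamb_hole between -0.005 and 0.005 m and angle between the y axis of leaf and the y axis of jamb, either way round below 0.12 rad and angle between leaf's own z axis and vertical below 0.2 rad and contact force between the fingers and leaf above 1.5 N and height (world z) of leaf above 0.06 m and linear speed of leaf below 0.02 m/s and contact force between leaf and jamb below 6 N); the arm keeps its last pose, push and grip.
It fails at once if the lid is dropped (it falls faster than 0.7 m/s out of the fingers) (linear speed of lid above 0.7 m/s and contact force between the fingers and lid below 0.1 N).
It fails at once if a bystander is moved by more than 40 mm (distance of any of whetstone, hinge_pin, strap_hinge, jar, knife, screwdriver, disc_box from where it was at the start of the episode above 0.04 m).
It also fails if it takes over 67 s, if anything falls off the work surface, if the arm or the gripper's body presses on something with over 40 N, if the wrist force passes 120 N, or if a joint passes its speed limit or range.

## Working session

There is one attempt and no reset: what is moved stays moved. The work goes in short steps, Python scripts to look and compute and a shell command to move; the robot and the scene stay as the last step left them, time stands still between calls to the robot, and variables do not carry over. Pictures are saved under pics/ and viewed, at most 10 in all, crops included, and the job is handed in when it is done.

```bash
mkdir -p pics
cat > h.py <<'E'
import numpy as np, cv2, json
from station import telemetry, get_image, calibration, robot
def ray(name, px, st=None):
    c=calibration(name); f=200/np.tan(np.radians(c["fovy"])/2)
    u=(px[0]-c["cx"]); v=(px[1]-c["cy"])
    if name!="wrist":
        R=np.array(c["R"]);t=np.array(c["t"]); d=R.T@np.array([u/f,v/f,1]); return -R.T@t, d/np.linalg.norm(d)
    r=np.hypot(u,v); th=r/f; s=np.sin(th)/max(r,1e-9)
    H=np.array(c["hand_eye"]); d=np.array([u*s,v*s,np.cos(th)])
    E=np.array(st["eef_rot"]); return np.array(st["eef_pos"])+E@H[:3,3], E@H[:3,:3]@d
def onz(name,px,z,st=None):
    o,d=ray(name,px,st); return (o+d*(z-o[2])/d[2]).round(1)
def tri(*rays):
    A=sum(np.eye(3)-np.outer(d,d) for o,d in rays); b=sum((np.eye(3)-np.outer(d,d))@o for o,d in rays)
    p=np.linalg.solve(A,b); return p.round(1), [round(float(np.linalg.norm((np.eye(3)-np.outer(d,d))@(p-o))),1) for o,d in rays]
def proj(name,X,st=None):
    c=calibration(name); f=200/np.tan(np.radians(c["fovy"])/2); X=np.array(X,float)
    if name!="wrist":
        p=np.array(c["R"])@X+np.array(c["t"]); return (c["cx"]+f*p[0]/p[2], c["cy"]+f*p[1]/p[2])
    H=np.array(c["hand_eye"]);E=np.array(st["eef_rot"])
    p=H[:3,:3].T@(E.T@(X-np.array(st["eef_pos"]))-H[:3,3]); th=np.arctan2(np.hypot(p[0],p[1]),p[2]);r=np.hypot(p[0],p[1])
    return (c["cx"]+f*th*p[0]/r, c["cy"]+f*th*p[1]/r)
def shot(name,fn):
    st=telemetry.get_state(); im=get_image(name); cv2.imwrite(f"pics/{fn}.png",im[:,:,::-1]); json.dump({k:np.array(v).tolist() for k,v in st.items()},open(f"pics/{fn}.json","w")); return im,st
E
python3 - <<'E'
from h import *
for n in ["scene","side","wrist"]:
    shot(n,n+"0"); c=calibration(n); print(n,{k:np.array(v).round(3).tolist() for k,v in c.items()})
a=[cv2.imread(f"pics/{n}0.png") for n in ["scene","side"]]
print(np.array(telemetry.get_state()["eef_rot"]).round(3).tolist())
E
```

```text
scene {'fovy': 47.298, 'cx': 320.916, 'cy': 192.788, 'R': [[0.794, 0.607, 0.016], [0.427, -0.54, -0.725], [-0.432, 0.583, -0.688]], 't': [-414.035, -187.72, 1671.713]}
side {'fovy': 57.584, 'cx': 324.489, 'cy': 198.438, 'R': [[0.942, -0.336, 0.016], [-0.193, -0.578, -0.793], [0.275, 0.744, -0.609]], 't': [-503.839, 149.397, 963.709]}
wrist {'fovy': 65.706, 'cx': 322.438, 'cy': 204.208, 'hand_eye': [[-0.0, -0.947, -0.322, 84.918], [1.0, 0.0, -0.0, 0.252], [0.0, -0.322, 0.947, -143.285], [0.0, 0.0, 0.0, 1.0]]}
[[-0.906, 0.424, -0.001], [0.424, 0.906, -0.002], [0.0, -0.002, -1.0]]
```

View pics/scene0.png

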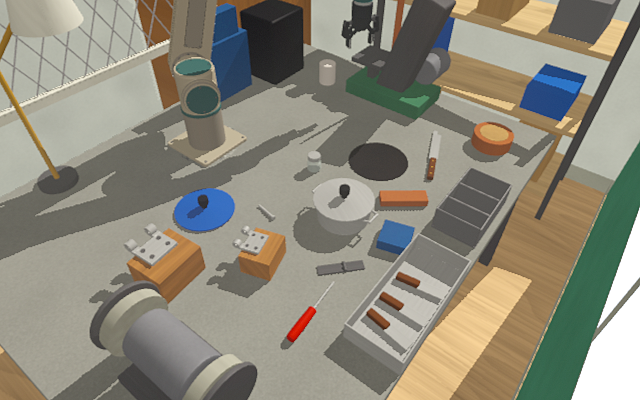

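View pics/side0.png

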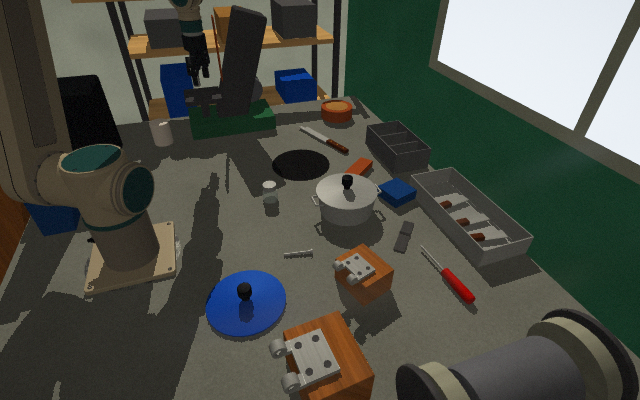

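The scene shows the steel pot and lid (knob at scene 344,190 and side 347,182), the mat (378,161 / 301,165), and a blue look-alike lid (203,203 / 245,291). It also shows two jamb blocks, a large one (165,265 / 325,360) and a small one (262,250 / 362,273). Look-alikes: for the lid, the steel one on the pot or the blue one, so I choose steel. For the jamb, I'll choose by measured size.

Run:
```python
from h import *
S=cv2.imread("pics/scene0.png");D=cv2.imread("pics/side0.png")
a=cv2.resize(S[220:305,110:295],None,fx=4.3,fy=4.3,interpolation=cv2.INTER_CUBIC)
b=cv2.resize(D[235:400,262:402],None,fx=1.4,fy=1.4,interpolation=cv2.INTER_CUBIC)
a=cv2.resize(S[220:305,110:295],(740,340),interpolation=cv2.INTER_CUBIC)
M=np.zeros((600,800,3),np.uint8); M[:340,:740]=a
c=cv2.resize(D[235:305,325:400],(279,260),interpolation=cv2.INTER_CUBIC); M[340:600,:279]=c
c=cv2.resize(D[305:400,265:380],(315,260),interpolation=cv2.INTER_CUBIC); M[340:600,285:600]=c
c=cv2.resize(D[165:230,310:360],(195,253),interpolation=cv2.INTER_CUBIC); M[340:593,602:797]=c
cv2.imwrite("pics/m1.png",M)
def dark(im,x0,y0,x1,y1,th):
    g=im.max(2)[y0:y1,x0:x1]<th
    n,l,s,ce=cv2.connectedComponentsWithStats(g.astype(np.uint8)); i=1+np.argmax(s[1:,4]); m=(l==i).astype(np.uint8)
    k,_=cv2.findContours(m,0,cv2.CHAIN_APPROX_NONE); k=max(k,key=len)
    return ce[i]+[x0,y0], s[i][:5]+[x0,y0,0,0,0], cv2.fitEllipse(k)[0]+np.array([x0,y0])
ks=dark(S,330,178,360,205,70); kd=dark(D,335,170,360,193,60); print("knob",ks,kd)
ms=dark(S,340,135,415,185,65); md=dark(D,262,140,338,190,40); print("mat",ms,md)
print(tri(ray("scene",ks[0]),ray("side",kd[0])))
print("mat",tri(ray("scene",ms[2]),ray("side",md[2])),onz("scene",ms[2],3),onz("side",md[2],3))
```

```text
knob (array([344.02040816, 190.63265306]), array([340, 185,   9,  14,  98]), array([344.01961899, 190.57800293])) (array([346.84732824, 181.2519084 ]), array([342, 175,  11,  15, 131]), array([346.86895847, 181.18511295]))
mat (array([377.82808717, 155.30508475]), array([349, 143,  58,  38, 413]), array([377.81861496, 162.76867867])) (array([300.18233618, 164.86111111]), array([ 272,  150,   57,   31, 1404]), array([300.1986618 , 164.85831261]))
(array([603.4,   1.4, 104.2]), [0.1, 0.1])
mat (array([547.4, 298. ,  -8.6]), [2.5, 2.5]) [555.7 281.9   3. ] [542.6 284.8   3. ]
```

View pics/m1.png

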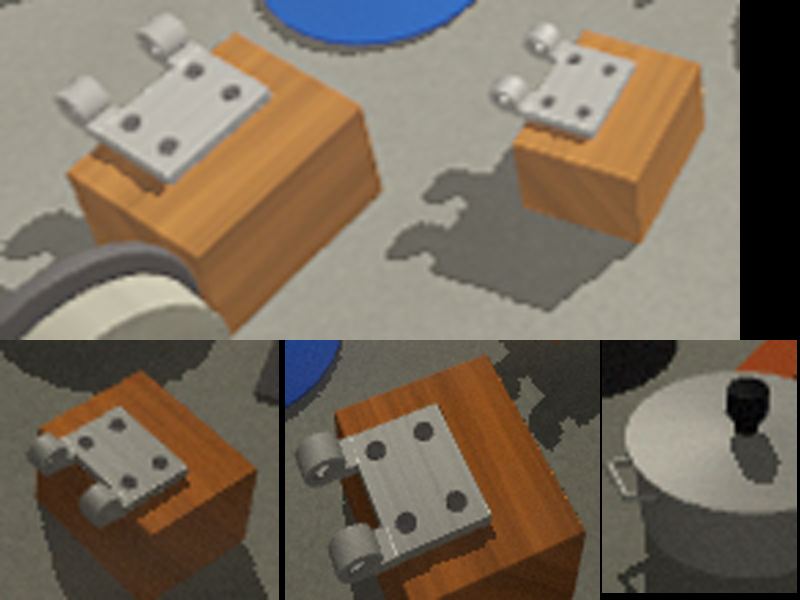

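Run:
```python
from h import *
A=lambda x,y:(109.9+x/4-.0,219.9+y/4)
B=lambda x,y:(325+x*75/279,235+(y-340)*70/260)
C=lambda x,y:(265+(x-285)*115/315,305+(y-340)*95/260)
def go(n,sc,sd,F):
    P={}
    for k in sc:
        if k in sd: P[k],r=tri(ray("scene",A(*sc[k])),ray("side",F(*sd[k]))); print(n,k,P[k],r)
    for a in P:
        for b in P:
            if a<b: print(a,b,np.linalg.norm(P[a]-P[b]).round(1),np.degrees(np.arctan2(*(P[b]-P[a])[1::-1])).round(1))
go("big",{"mp":(235,35),"pp":(360,108),"pm":(205,258),"k+":(162,35),"k-":(84,101)},{"mp":(335,412),"pp":(485,357),"pm":(583,532),"k+":(322,458),"k-":(357,553)},C)
go("small",{"mp":(587,32),"pp":(703,65),"pm":(638,183),"k+":(543,42),"k-":(510,92)},{"mp":(38,430),"pp":(140,373),"pm":(255,470),"k+":(50,453),"k-":(102,503)},B)
```

```text
big mp [ 306.3 -403.7   87.9] [0.5, 0.5]
big pp [ 421.6 -395.2   87.7] [0.1, 0.1]
big pm [ 434.5 -533.    83.5] [1.3, 1.3]
big k+ [ 287.6 -444.4  108.6] [1.0, 1.0]
big k- [ 292.9 -509.9  106.5] [0.8, 0.8]
mp pp 115.6 4.2
mp pm 182.1 -45.2
pm pp 138.5 95.3
k+ mp 49.3 65.3
k+ pp 144.3 20.2
k+ pm 173.4 -31.1
k+ k- 65.7 -85.4
k- mp 108.6 82.8
k- pp 173.4 41.7
k- pm 145.3 -9.3
small mp [ 475.7 -239.8   63.2] [0.4, 0.4]
small pp [ 560.  -213.3   63.6] [0.6, 0.6]
small pm [ 592.8 -316.3   63.9] [0.4, 0.4]
small k+ [ 469.7 -275.1   80. ] [0.1, 0.1]
small k- [ 484.5 -321.8   80.6] [0.6, 0.6]
mp pp 88.4 17.5
mp pm 139.9 -33.2
pm pp 108.1 107.7
k+ mp 39.6 80.4
k+ pp 110.6 34.4
k+ pm 130.8 -18.5
k+ k- 49.0 -72.4
k- mp 84.3 96.1
k- pp 133.3 55.2
k- pm 109.7 2.9
```

The small block measures about 88 × 108, with its knuckles at z 80 and a yaw of about 17.6°, so it is the jamb meant (90 × 110, hole at z 81). The other is about 115 × 138. The knob is at (603, 1), z about 104-108. I'll move over the pot now and stop over the mat on the way for a wrist picture.

```bash
python3 -m inch '[[[0,24,-40,-2,0,0,0],[0,24,-40,-2,0,0,0],[0,24,-40,-2,0,0,0],[0,24,-40,-2,0,0,0],[0,24,-40,-2,0,0,0],[0,24,-40,-2,0,0,0],[0,0,0,0,0,0,0]]]'; python3 -c "
from h import *
im,st=shot('wrist','w1')"
python3 -m inch '[[[0,24,-40,-2,0,0,0],[0,24,-40,-2,0,0,0],[0,24,-40,-2,0,0,0],[0,24,-40,-2,0,0,0],[0,24,-40,-2,0,0,0],[0,24,-40,-2,0,0,0],[0,24,-40,-2,0,0,0],[0,24,-40,-2,0,0,0],[0,0,0,0,0,0,0],[0,0,0,0,0,0,0]]]'; python3 -c "
from h import *
im,st=shot('wrist','w2'); a=cv2.imread('pics/w1.png');b=cv2.imread('pics/w2.png')
cv2.imwrite('pics/m2.png',cv2.resize(np.vstack([a,b]),(480,600),interpolation=cv2.INTER_AREA))
print(proj('wrist',[603.4,1.4,104],st),st['eef_pos'])"
```

```text
t: 1.02
eef_pos: [409.9, 323.7, 218.9]
eef_rot: [[-0.904, 0.428, -0.001], [0.428, 0.904, -0.001], [0.0, -0.001, -1.0]]
force: [-0.3, 0.8, 0.3]
gripper_width: 85.0
grip_force: 0.0
t: 2.33
eef_pos: [600.6, 7.4, 203.0]
eef_rot: [[-0.906, 0.423, -0.001], [0.423, 0.906, 0.001], [0.001, 0.0, -1.0]]
force: [0.8, -0.6, -1.0]
gripper_width: 85.0
grip_force: 0.0
(np.float64(317.1565468972967), np.float64(213.11174206942974)) [600.55202237   7.35165667 202.95415096]
```

View pics/m2.png

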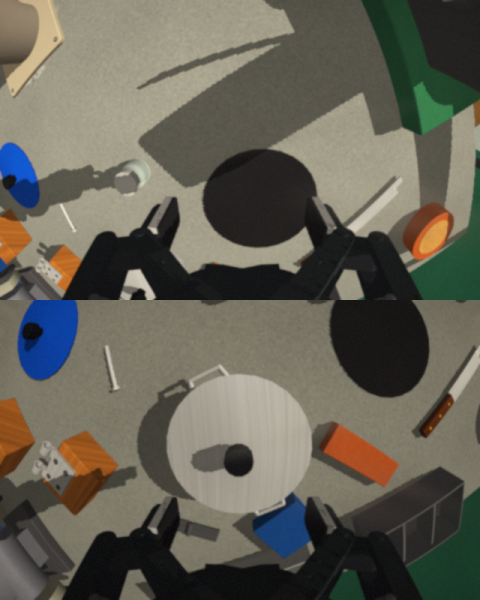

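The lower picture shows the knob at wrist pixel (317,213), exactly where the triangulated point predicts. The mat is whole in both pictures. I'll descend and grip while measuring the mat.

```bash
python3 -m inch '[[[0,3,-6,-20,0,0,0],[0,0,0,-30,0,0,0],[0,0,0,-30,0,0,0],[0,0,0,-20,0,0,0],[0,0,0,-14,0,0,0],[0,0,0,0,0,0,0],[0.7,0,0,0,0,0,0],[0.8,0,0,0,0,0,0],[1,0,0,0,0,0,0],[1,0,0,0,0,0,0]]]' 60; python3 -m inch '[[[1,0,0,0,0,0,0],[1,0,0,0,0,0,0]]]'
python3 - <<'E'
from h import *
rs=[]
for n,(x0,y0,x1,y1) in [("w1",(260,180,430,345)),("w2",(430,0,585,135))]:
    im=cv2.imread(f"pics/{n}.png");st=json.load(open(f"pics/{n}.json"))
    g=cv2.inRange(im[y0:y1,x0:x1].max(2),0,62); g=cv2.morphologyEx(g,cv2.MORPH_OPEN,np.ones((5,5)))
    k=max(cv2.findContours(g,0,cv2.CHAIN_APPROX_NONE)[0],key=cv2.contourArea)[:,0]+[x0,y0]
    P=np.array([onz("wrist",p,3,st)[:2] for p in k if p[1]>1],np.float32)
    print(n,len(k),cv2.boundingRect(k.astype(np.int32)),cv2.minEnclosingCircle(P),cv2.fitEllipse(P))
    c=cv2.minEnclosingCircle(P)[0] if n=="w2" else cv2.fitEllipse(P)[0]; rs.append(ray("wrist",proj("wrist",[*cv2.fitEllipse(P)[0],3],st),st))
print(tri(*rs))
E
```

```text
t: 3.62
eef_pos: [604.9, 0.1, 90.5]
eef_rot: [[-0.906, 0.424, 0.002], [0.424, 0.906, 0.0], [-0.002, 0.001, -1.0]]
force: [-0.3, 2.3, 5.3]
gripper_width: 30.3
grip_force: 59.0
t: 3.88
eef_pos: [604.9, 0.1, 90.5]
eef_rot: [[-0.906, 0.424, 0.002], [0.424, 0.906, 0.0], [-0.002, 0.001, -1.0]]
force: [-1.2, 0.6, 5.0]
gripper_width: 30.4
grip_force: 59.2
w1 508 (271, 199, 159, 146) ((592.6500244140625, 315.3499755859375), 155.46812438964844) ((564.7537231445312, 304.0054931640625), (191.2554931640625, 285.2914733886719), 107.68897247314453)
w2 406 (440, 0, 132, 130) ((545.4829711914062, 295.5723571777344), 105.06005859375) ((545.2160034179688, 295.4717712402344), (206.4556121826172, 208.14393615722656), 166.0850830078125)
(array([552.5, 300.4,   6.7]), [9.6, 9.6])
```

```bash
python3 -m inch '[[[1,0,0,8,0,0,0],[1,0,0,20,0,0,0],[1,0,0,30,0,0,0],[1,0,0,30,0,0,0],[1,0,0,12,0,0,0],[1,-6,29,0,0,0,0],[1,-9,44,0,0,0,0],[1,-10,49,0,0,0,0],[1,-10,49,0,0,0,0],[1,-10,49,0,0,0,0]]]';python3 -m inch '[[[1,-9,42,0,0,0,0],[1,-6,29,0,0,0,0],[1,0,0,-20,0,0,0],[1,0,0,-30,0,0,0],[1,0,0,-30,0,0,0],[1,0,0,-30,0,0,0],[1,0,0,-25,0,0,0],[1,0,0,-13,0,0,0],[1,0,0,-7,0,0,0],[1,0,0,0,0,0,0]]]'; python3 -c "
from h import *
shot('wrist','w3');shot('side','s3')
cv2.imwrite('pics/m3.png',np.vstack([cv2.imread('pics/w3.png')[:,80:560],cv2.imread('pics/s3.png')[60:260,100:580]]))"
```

```text
t: 5.12
eef_pos: [557.6, 221.1, 187.8]
eef_rot: [[-0.906, 0.424, -0.002], [0.424, 0.906, -0.001], [0.002, -0.002, -1.0]]
force: [0.3, -0.5, -3.9]
gripper_width: 30.4
grip_force: 59.7
t: 6.38
eef_pos: [544.0, 291.0, 34.2]
eef_rot: [[-0.906, 0.424, -0.0], [0.424, 0.906, -0.0], [0.0, -0.0, -1.0]]
force: [0.4, -0.9, -2.7]
gripper_width: 30.1
grip_force: 59.9
```

View pics/m3.png

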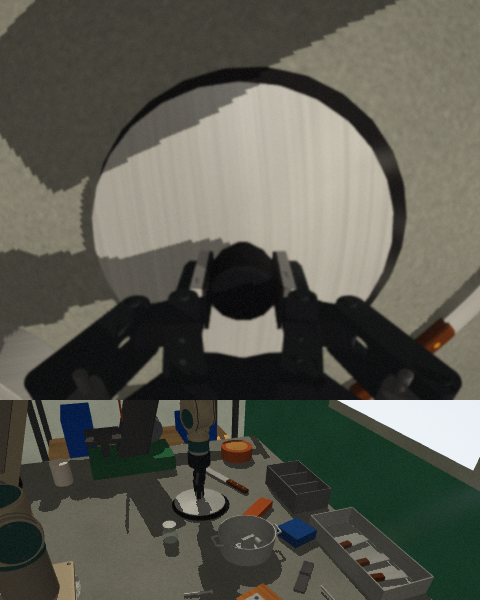

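The lid is held level and centred over the mat (lid at about 240,200 in the crop, black rim around it), and the pot is open with the leaf inside. I'll lower it gently.

```bash
python3 -m inch '[[[1,0,0,-2,0,0,0],[1,0,0,-2,0,0,0],[1,0,0,-1,0,0,0],[1,0,0,0,0,0,0]]]'; python3 -m inch '[[[1,0,0,-1,0,0,0],[1,0,0,-1,0,0,0],[1,0,0,0,0,0,0]]]'
```

```text
t: 6.98
eef_pos: [543.8, 291.0, 29.2]
eef_rot: [[-0.906, 0.424, -0.0], [0.424, 0.906, -0.0], [0.0, -0.0, -1.0]]
force: [0.3, 0.5, -3.0]
gripper_width: 30.2
grip_force: 59.9
t: 7.35
eef_pos: [544.0, 291.0, 27.3]
eef_rot: [[-0.906, 0.424, -0.0], [0.424, 0.906, -0.0], [-0.0, -0.0, -1.0]]
force: [0.2, 1.2, -2.2]
gripper_width: 30.1
grip_force: 59.9
```

```bash
python3 -m inch '[[[1,0,0,-1,0,0,0],[1,0,0,-0.5,0,0,0],[1,0,0,0,0,0,0]]]'; python3 -m inch '[[[1,0,0,-1,0,0,0],[1,0,0,0,0,0,0]]]'
```

```text
t: 7.72
eef_pos: [544.0, 291.0, 27.1]
eef_rot: [[-0.906, 0.424, 0.0], [0.424, 0.906, 0.0], [-0.0, 0.0, -1.0]]
force: [-3.2, -1.5, 4.9]
gripper_width: 30.7
grip_force: 60.6
t: 7.98
eef_pos: [544.0, 291.0, 27.0]
eef_rot: [[-0.906, 0.424, 0.0], [0.424, 0.906, -0.0], [-0.0, 0.0, -1.0]]
force: [-5.2, -1.5, 11.4]
gripper_width: 30.5
grip_force: 61.2
```

The lid is on the mat (force now +5 to +11 N). I'll open, rise and go above the pot.

```bash
python3 -m inch '[[[0.3,0,0,0,0,0,0],[0,0,0,0,0,0,0],[0,0,0,0,0,0,0],[0,0,0,0,0,0,0],[0,0,0,0,0,0,0],[0,0,0,15,0,0,0],[0,0,0,40,0,0,0],[0,0,0,60,0,0,0],[0,0,0,60,0,0,0],[0,0,0,30,0,0,0]]]'; python3 -m inch '[[[0,8,-30,0,0,0,0],[0,10,-50,0,0,0,0],[0,10,-55,0,0,0,0],[0,10,-55,0,0,0,0],[0,10,-50,0,0,0,0],[0,8,-30,0,0,0,0],[0,0,0,0,0,0,0],[0,0,0,0,0,0,0]]]'
python3 - <<'E'
from h import *
im,st=shot('wrist','w4');print(st['eef_pos'],st['eef_rot']); shot('scene','c4'); shot('side','s4')
x,y=proj('wrist',[603,1,10],st);x=int(x);y=int(y);print(x,y)
a=im[max(0,y-100):y+100,x-130:x+130]; print(x-130,max(0,y-100),a.shape)
M=np.zeros((600,780,3),np.uint8);M[:a.shape[0]*2,:520]=cv2.resize(a,None,fx=2,fy=2)[:,:,::-1]
c=cv2.imread('pics/c4.png')[175:245,300:390];M[400:600,:257]=cv2.resize(c,(257,200))
c=cv2.imread('pics/s4.png')[165:235,305:395];M[400:600,260:517]=cv2.resize(c,(257,200))
c=cv2.imread('pics/s4.png')[130:200,250:340];M[400:600,520:777]=cv2.resize(c,(257,200))
cv2.imwrite('pics/m4.png',M)
E
```

```text
t: 9.22
eef_pos: [545.9, 291.9, 235.8]
eef_rot: [[-0.906, 0.424, 0.007], [0.424, 0.906, 0.003], [-0.005, 0.006, -1.0]]
force: [0.9, 0.2, 0.2]
gripper_width: 85.4
grip_force: 0.0
t: 10.22
eef_pos: [599.8, 21.5, 230.5]
eef_rot: [[-0.906, 0.424, 0.0], [0.424, 0.906, 0.0], [-0.0, 0.001, -1.0]]
force: [-1.3, -0.1, -1.0]
gripper_width: 85.2
grip_force: 0.0
[599.83997182  21.476661   230.49013371] [[-9.05695074e-01  4.23929463e-01  4.93019481e-04]
 [ 4.23929681e-01  9.05694978e-01  4.82269048e-04]
 [-2.42077209e-04  6.45794292e-04 -9.99999762e-01]]
308 183
178 83 (200, 260, 3)
```

View pics/m4.png

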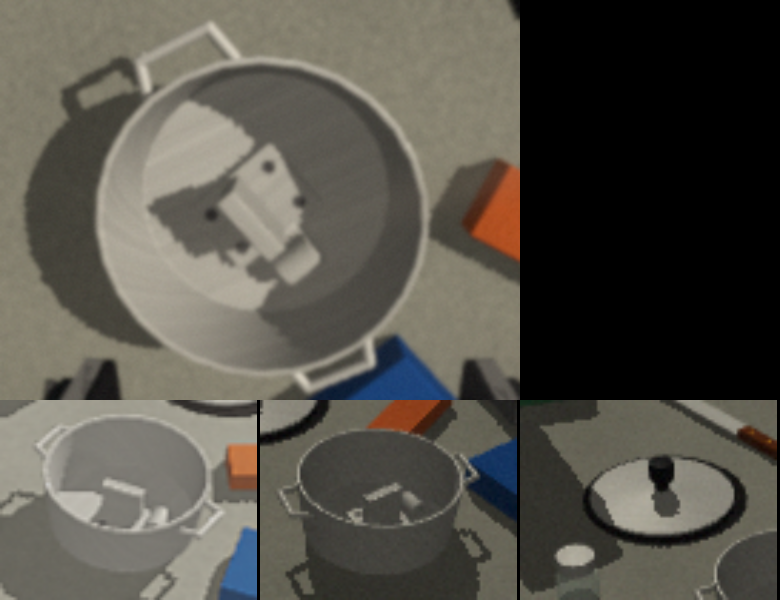

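The wrist crop shows the leaf inside the pot: the rib runs from about (230,190) to (285,250), with the knuckle at (298,260). The lid lies flat on the mat, with its knob at (661,470) in the lower right crop. I'll take a second, closer wrist view for stereo.

```bash
python3 -m inch '[[[0,20,-10,-30,0,0,0],[0,20,-10,-30,0,0,0],[0,0,0,-10,0,0,0],[0,0,0,0,0,0,0],[0,0,0,0,0,0,0]]]'
python3 - <<'E'
from h import *
im,st=shot('wrist','w5')
M=np.zeros((600,800,3),np.uint8)
x,y=map(int,proj('wrist',[600,5,30],st)); x5,y5=x-50,y-50
print(x5,y5); M[:400,:400]=cv2.resize(im[y5:y5+100,x5:x5+100],(400,400),interpolation=cv2.INTER_CUBIC)[:,:,::-1]
a=cv2.imread('pics/w4.png');x4,y4=178+95,83+60
M[:400,400:]=cv2.resize(a[y4:y4+80,x4:x4+80],(400,400),interpolation=cv2.INTER_CUBIC)
c=cv2.imread('pics/c4.png')[200:225,325:365];M[400:600,:320]=cv2.resize(c,(320,200),interpolation=cv2.INTER_CUBIC)
c=cv2.imread('pics/s4.png')[190:215,330:370];M[400:600,330:650]=cv2.resize(c,(320,200),interpolation=cv2.INTER_CUBIC)
cv2.imwrite('pics/m5.png',cv2.convertScaleAbs(M,alpha=1.3))
E
```

```text
t: 11.0
eef_pos: [640.1, 1.7, 161.2]
eef_rot: [[-0.906, 0.423, 0.002], [0.423, 0.906, 0.0], [-0.001, 0.001, -1.0]]
force: [-0.5, 0.2, -0.2]
gripper_width: 85.3
grip_force: 0.0
256 105
```

View pics/m5.png

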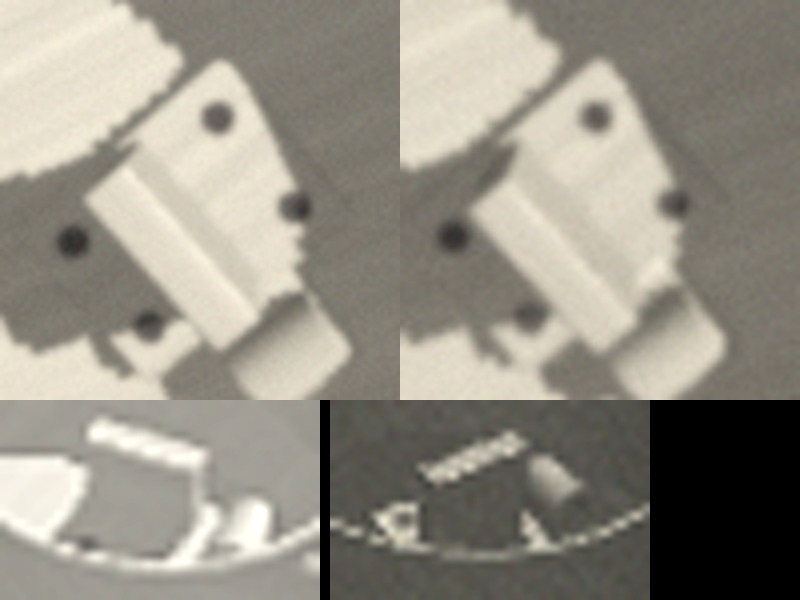

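The crop shows the rib's top face clearly: in w5 its corners are (85,200), (122,163), (260,315) and (220,352). The knuckle is beyond its lower right end. I'll triangulate across w4, w5, scene and side.

Run:
```python
from h import *
s4,s5=[json.load(open(f"pics/{n}.json")) for n in ("w4","w5")]
w5=lambda x,y:ray("wrist",(255.6+x/4,104.6+y/4),s5); w4=lambda x,y:ray("wrist",(272.6+(x-400)/5,142.6+y/5),s4)
c=lambda x,y:ray("scene",(324.5+x/8,199.5+(y-400)/8)); d=lambda x,y:ray("side",(329.5+(x-330)/8,189.5+(y-400)/8))
a5=[(85,200),(122,163),(260,315),(220,352)];a4=[(470,210),(507,175),(637,318),(600,352)]
P=[]
for p,q in zip(a5,a4):
    t=tri(w5(*p),w4(*q));print(t)
tail=tri(w5(104,182),w4(489,193),c(97,430),d(427,475));head=tri(w5(240,334),w4(619,335),c(200,455),d(517,440))
print(tail,head)
print(tri(c(97,430),d(427,475)),tri(c(200,455),d(517,440)))
for z in(50,52):
    Q=np.array([[(o+dd*(z-o[2])/dd[2]) for o,dd in [w5(*p)]][0] for p in a5]); Q4=np.array([[(o+dd*(z-o[2])/dd[2]) for o,dd in [w4(*p)]][0] for p in a4])
    for q in(Q,Q4):
        v=(q[2]+q[3]-q[0]-q[1])/2; print(z,q.mean(0).round(1),np.linalg.norm(v).round(1),np.degrees(np.arctan2(v[1],v[0])).round(1),np.linalg.norm(q[0]-q[1]).round(1))
```

```text
(array([586.1, -15. ,  48.5]), [0.0, 0.0])
(array([582.6,  -4.3,  48.4]), [0.2, 0.2])
(array([625.2,   7.1,  45.5]), [0.1, 0.1])
(array([629.9,  -4.7,  42.6]), [0.1, 0.1])
(array([585.1,  -9. ,  50. ]), [0.9, 1.0, 1.6, 0.9]) (array([625.9,   2.3,  50.7]), [0.1, 0.5, 0.9, 0.9])
(array([586.1,  -7.8,  49.3]), [0.7, 0.7]) (array([626.,   2.,  51.]), [0.9, 0.9])
50 [605.1  -3.7  50. ] 43.4 15.5 11.1
50 [604.8  -3.5  50. ] 43.1 15.4 11.4
52 [604.8  -3.4  52. ] 43.1 15.5 11.0
52 [604.3  -3.1  52. ] 42.8 15.4 11.3
```

Rib: top centre (604.8, -3.3), z 50-52 (52 expected), yaw 15.5°, length 43, width 11. That matches the description. I'll turn +40.5° and centre over it.

```bash
python3 -m inch '[[[0,-5,-1,0,0,0,10],[0,-10,-1,0,0,0,10],[0,-10,-1,0,0,0,10],[0,-10,-2,-10,0,0,10.5],[0,0,0,-20,0,0,0],[0,0,0,0,0,0,0],[0,0,0,0,0,0,0]]]'; python3 -c "
from h import *
im,st=shot('wrist','w6');print(np.round(st['joint_pos'],3)); R=st['eef_rot'];print(np.degrees(np.arctan2(R[1][1],R[0][1])))"
```

```text
t: 11.92
eef_pos: [605.7, -3.9, 131.1]
eef_rot: [[-0.964, -0.266, 0.002], [-0.266, 0.964, -0.0], [-0.002, -0.001, -1.0]]
force: [0.2, -0.3, 0.3]
gripper_width: 85.3
grip_force: 0.0
[-0.113  0.31  -0.202  1.057  0.    -0.382]
105.4219057085215
```

```bash
python3 -m inch '[[[0,-1,0.5,-30,0,0,0],[0,0,0,-30,0,0,0],[0,0,0,-25,0,0,0],[0,0,0,-15,0,0,0],[0,0,0,-8,0,0,0],[0,0,0,-2,0,0,0],[0,0,0,0,0,0,0]]]'; python3 -m inch '[[[0.6,0,0,0,0,0,0],[0.8,0,0,0,0,0,0],[1,0,0,0,0,0,0],[1,0,0,0,0,0,0],[1,0,0,0,0,0,0],[1,0,0,0,0,0,0]]]' 100
```

```text
t: 12.85
eef_pos: [604.7, -3.5, 20.6]
eef_rot: [[-0.964, -0.266, 0.001], [-0.266, 0.964, -0.0], [-0.001, -0.001, -1.0]]
force: [-0.6, 0.2, -0.4]
gripper_width: 85.2
grip_force: 0.0
t: 13.6
eef_pos: [604.4, -3.8, 20.3]
eef_rot: [[-0.964, -0.266, 0.001], [-0.266, 0.964, -0.001], [-0.001, -0.001, -1.0]]
force: [-0.6, -1.9, 3.0]
gripper_width: 11.0
grip_force: 98.3
```

Gripped. I'll lift and carry the leaf toward the jamb.

```bash
python3 -m inch '[[[1,0,0,10,0,0,0],[1,0,0,25,0,0,0],[1,0,0,35,0,0,0],[1,0,0,40,0,0,0],[1,0,0,30,0,0,0],[1,0,0,10,0,0,0],[1,0,0,0,0,0,0]]]'; python3 -m inch '[[[1,-11,-20,0,0,0,0],[1,-20,-37,0,0,0,0],[1,-21,-38,0,0,0,0],[1,-21,-38,0,0,0,2],[1,-21,-38,0,0,0,0],[1,-21,-38,0,0,0,0],[1,-21,-38,0,0,0,0],[1,-20,-37,0,0,0,0],[1,-11,-20,0,0,0,0],[1,0,0,0,0,0,0]]]'
python3 - <<'E'
from h import *
for n,f in(('wrist','w7'),('scene','c7'),('side','s7')): im,st=shot(n,f)
M=np.zeros((600,800,3),np.uint8);M[:400,:640]=cv2.imread('pics/w7.png')
M[400:600,:320]=cv2.resize(cv2.imread('pics/c7.png')[200:275,200:320],(320,200),interpolation=cv2.INTER_CUBIC)
M[400:600,330:650]=cv2.resize(cv2.imread('pics/s7.png')[215:290,300:420],(320,200),interpolation=cv2.INTER_CUBIC)
cv2.imwrite('pics/m7.png',M)
E
```

```text
t: 14.48
eef_pos: [603.7, -3.3, 169.6]
eef_rot: [[-0.964, -0.266, -0.0], [-0.266, 0.964, 0.0], [0.0, 0.0, -1.0]]
force: [-0.7, -0.2, -4.5]
gripper_width: 10.7
grip_force: 97.5
t: 15.72
eef_pos: [434.4, -308.3, 168.0]
eef_rot: [[-0.955, -0.296, -0.003], [-0.296, 0.955, 0.002], [0.002, 0.003, -1.0]]
force: [0.6, 1.4, -2.8]
gripper_width: 10.9
grip_force: 97.7
```

View pics/m7.png

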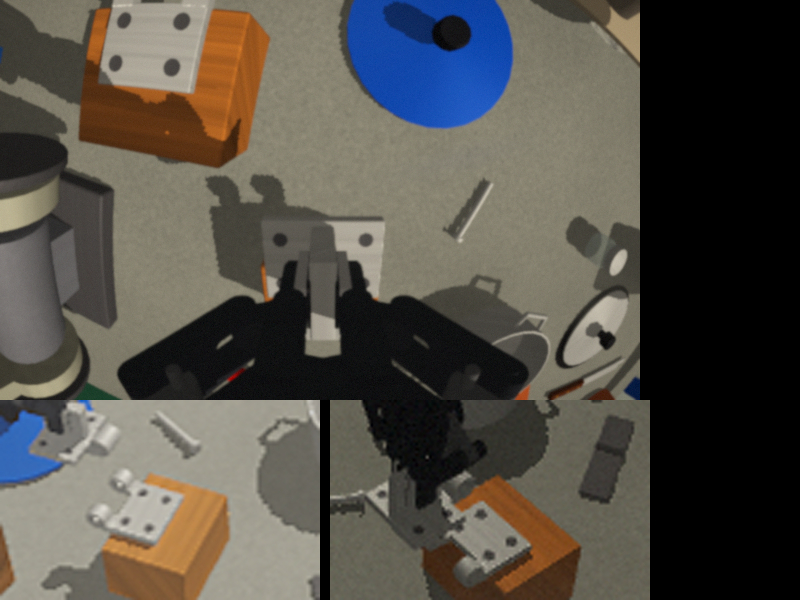

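The leaf is held level: its plate's far edge runs from (262,222) to (384,217), with the rib in the middle. The gripper hides the jamb from the wrist camera here, so I'll step +x and take two clear wrist views of it.

Run:
```python
from h import *
st=telemetry.get_state()
for dx in (90,120,150,180):
  for dz in(0,40):
    s=dict(st); s["eef_pos"]=np.array(st["eef_pos"])+[dx*.955,dx*.296,dz]
    print(dx,dz,[np.round(proj("wrist",p,s)).tolist() for p in ([477,-298,81],[469.7,-275,81],[484,-322,81],[543,-278,78])])
```

```text
90 0 [[315.0, 151.0], [347.0, 151.0], [282.0, 150.0], [315.0, 233.0]]
90 40 [[316.0, 144.0], [344.0, 144.0], [288.0, 143.0], [316.0, 216.0]]
120 0 [[315.0, 111.0], [348.0, 111.0], [281.0, 111.0], [315.0, 199.0]]
120 40 [[316.0, 110.0], [344.0, 110.0], [287.0, 109.0], [316.0, 185.0]]
150 0 [[315.0, 71.0], [348.0, 71.0], [281.0, 71.0], [315.0, 162.0]]
150 40 [[316.0, 75.0], [344.0, 76.0], [287.0, 75.0], [316.0, 153.0]]
180 0 [[315.0, 32.0], [348.0, 32.0], [281.0, 32.0], [315.0, 123.0]]
180 40 [[316.0, 42.0], [345.0, 42.0], [287.0, 42.0], [316.0, 120.0]]
```

```bash
python3 -m inch '[[[1,20,6,0,0,0,0],[1,35,11,0,0,0,0],[1,40,13,0,0,0,0],[1,20,6,0,0,0,0],[1,0,0,0,0,0,0],[1,0,0,0,0,0,0]]]'; python3 -c "
from h import *
shot('wrist','w8')"
python3 -m inch '[[[1,-7,22,0,0,0,0],[1,-8,26,0,0,0,0],[1,0,0,0,0,0,0],[1,0,0,0,0,0,0]]]'
python3 - <<'E'
from h import *
shot('wrist','w9')
M=np.zeros((600,800,3),np.uint8)
for i,n in enumerate(('w8','w9')):
    st=json.load(open(f'pics/{n}.json')); x,y=map(int,proj('wrist',[500,-290,80],st)); x0,y0=x-55,y-65; print(n,x0,y0)
    M[:500,400*i:400*i+395]=cv2.resize(cv2.imread(f'pics/{n}.png')[y0:y0+125,x0:x0+99],None,fx=4,fy=4,interpolation=cv2.INTER_CUBIC)[:500,:395]
cv2.imwrite('pics/m8.png',M[:500])
E
```

```text
t: 16.62
eef_pos: [551.3, -271.0, 169.4]
eef_rot: [[-0.954, -0.3, -0.002], [-0.3, 0.954, 0.0], [0.001, 0.001, -1.0]]
force: [-0.6, -0.7, -3.9]
gripper_width: 10.7
grip_force: 97.7
t: 17.18
eef_pos: [536.5, -223.3, 170.1]
eef_rot: [[-0.954, -0.299, 0.0], [-0.299, 0.954, -0.001], [-0.0, -0.001, -1.0]]
force: [-0.3, 0.3, -4.0]
gripper_width: 10.6
grip_force: 98.1
w8 261 77
w9 196 77
```

View pics/m8.png

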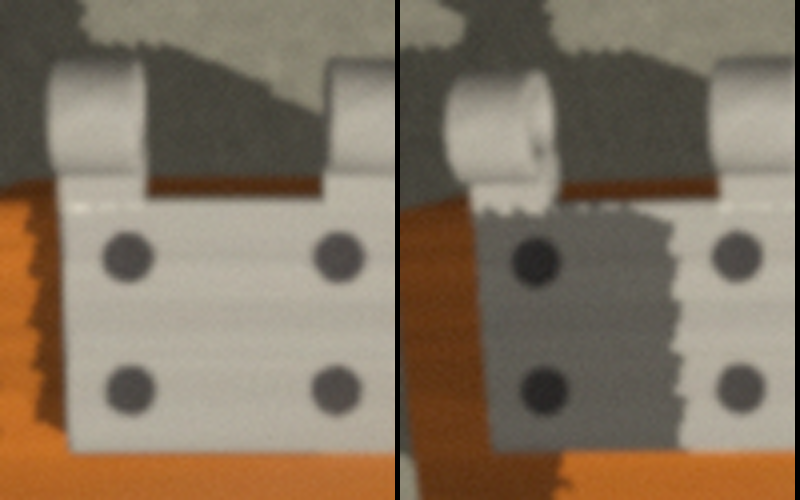

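w8 and w9 show the fixed leaf well: screws at (128,257), (338,257), (130,390) and (337,390) in w8, plate edges at rows 198 and 452, and knuckle inner faces at columns 146 and 328.

Run:
```python
from h import *
s8,s9=[json.load(open(f"pics/{n}.json")) for n in ("w8","w9")]
a=lambda x,y:(260.6+x/4,76.6+y/4); b=lambda x,y:(195.6+(x-400)/4,76.6+y/4)
H=[tri(ray("wrist",a(*p),s8),ray("wrist",b(*q),s9)) for p,q in zip([(128,257),(338,257),(130,390),(337,390)],[(536,261),(737,257),(543,390),(741,389)])]
for h in H: print(h)
Q=np.array([h[0] for h in H]); y=(Q[0]-Q[1]+Q[2]-Q[3]); x=(Q[2]+Q[3]-Q[0]-Q[1])
print("yaw from rows/cols",np.degrees(np.arctan2(y[1],y[0]))+90-180*0,np.degrees(np.arctan2(x[1],x[0])))
psi=np.radians(17.6)
for yw in (17.2,17.6):
    u=np.array([np.cos(np.radians(yw)),np.sin(np.radians(yw)),0]);v=np.array([-u[1],u[0],0])
    for nm,f,s,pts in (("w8",a,s8,dict(em=(236,199),ep=(230,452),s1=(128,257),s2=(338,257),s3=(130,390),s4=(337,390),kl=(146,110),kr=(329,110))),("w9",b,s9,dict(em=(640,203),ep=(640,452),s1=(536,261),s2=(737,257),s3=(543,390),s4=(741,389)))):
        for k,p in pts.items():
            X=onz("wrist",f(*p),{"k":91}.get(k[0],78),s); print(yw,nm,k,X,"along x",(X@u).round(1),"y",(X@v).round(1))
    for h in ([477,-298.5,81],): print("prior hole",np.array(h)@u,np.array(h)@v)
```

```text
(array([ 504.4, -307.7,   79.1]), [0.1, 0.1])
(array([ 492.8, -269.6,   78. ]), [0.1, 0.1])
(array([ 529. , -300.1,   79.9]), [0.1, 0.1])
(array([ 517.4, -261.8,   79.2]), [0.1, 0.1])
yaw from rows/cols 16.89169574467445 17.380544319400055
17.2 w8 em [ 488.1 -291.4   78. ] along x 380.1 y -422.7
17.2 w8 ep [ 535.8 -277.8   78. ] along x 429.7 y -423.8
17.2 w8 s1 [ 504.7 -307.7   78. ] along x 391.1 y -443.2
17.2 w8 s2 [ 492.8 -269.6   78. ] along x 391.0 y -403.3
17.2 w8 s3 [ 529.6 -300.1   78. ] along x 417.2 y -443.3
17.2 w8 s4 [ 517.6 -261.6   78. ] along x 417.1 y -403.0
17.2 w8 kl [ 476.5 -311.6   91. ] along x 363.0 y -438.6
17.2 w8 kr [ 466.9 -280.8   91. ] along x 363.0 y -406.3
17.2 w9 em [ 488.  -290.6   78. ] along x 380.2 y -421.9
17.2 w9 ep [ 536.2 -278.1   78. ] along x 430.0 y -424.2
17.2 w9 s1 [ 504.5 -308.    78. ] along x 390.9 y -443.4
17.2 w9 s2 [ 492.9 -269.6   78. ] along x 391.1 y -403.3
17.2 w9 s3 [ 529.5 -300.5   78. ] along x 417.0 y -443.6
17.2 w9 s4 [ 517.8 -261.8   78. ] along x 417.2 y -403.2
prior hole 367.39892579421 -426.2033309645298
17.6 w8 em [ 488.1 -291.4   78. ] along x 377.1 y -425.3
17.6 w8 ep [ 535.8 -277.8   78. ] along x 426.7 y -426.8
17.6 w8 s1 [ 504.7 -307.7   78. ] along x 388.0 y -445.9
17.6 w8 s2 [ 492.8 -269.6   78. ] along x 388.2 y -406.0
17.6 w8 s3 [ 529.6 -300.1   78. ] along x 414.1 y -446.2
17.6 w8 s4 [ 517.6 -261.6   78. ] along x 414.3 y -405.9
17.6 w8 kl [ 476.5 -311.6   91. ] along x 360.0 y -441.1
17.6 w8 kr [ 466.9 -280.8   91. ] along x 360.1 y -408.8
17.6 w9 em [ 488.  -290.6   78. ] along x 377.3 y -424.6
17.6 w9 ep [ 536.2 -278.1   78. ] along x 427.0 y -427.2
17.6 w9 s1 [ 504.5 -308.    78. ] along x 387.8 y -446.1
17.6 w9 s2 [ 492.9 -269.6   78. ] along x 388.3 y -406.0
17.6 w9 s3 [ 529.5 -300.5   78. ] along x 413.9 y -446.5
17.6 w9 s4 [ 517.8 -261.8   78. ] along x 414.4 y -406.1
prior hole 364.414536148228 -428.75785222415675
```

Run:
```python
from h import *
for n in("w7","w8","w9"):
    st=json.load(open(f"pics/{n}.json"));im=cv2.imread(f"pics/{n}.png");g=im.max(2)
    R=np.array(st["eef_rot"]);u=-R[:,0];v=R[:,1];T=np.array(st["eef_pos"])
    out=[]
    for (cx,cy) in ((280,240),(366,239)):
        w=g[cy-9:cy+10,cx-9:cx+10].astype(float); m=(w<(w.min()+np.median(w))/2)
        k,l,s,ce=cv2.connectedComponentsWithStats(m.astype(np.uint8)); i=l[9,9] or 1+np.argmax(s[1:,4])
        p=ce[i]+[cx-9,cy-9]; X=onz("wrist",p,T[2]-7.3,st); out.append((p.round(1).tolist(),s[i,4],((X-T)@u).round(1),((X-T)@v).round(1)))
    e=[]
    for cx in (275,300,350,375):
        col=g[205:235,cx-1:cx+2].mean(1).astype(float); r=205+np.argmax(np.abs(np.diff(cv2.GaussianBlur(col[:,None],(1,5),0)[:,0])))+.5
        X=onz("wrist",(cx,r),T[2]-7.3,st); e.append((float(r),((X-T)@u).round(1)))
    print(n,out,e, "yaw",np.degrees(np.arctan2(u[1],u[0])).round(2))
```

```text
w7 [([279.8, 239.4], np.int32(131), np.float64(-13.1), np.float64(-21.5)), ([365.4, 239.6], np.int32(128), np.float64(-12.9), np.float64(24.8))] [(232.5, np.float64(-17.1)), (206.5, np.float64(-31.8)), (220.5, np.float64(-24.1)), (220.5, np.float64(-23.9))] yaw 17.21
w8 [([279.8, 239.4], np.int32(125), np.float64(-13.0), np.float64(-21.5)), ([365.3, 239.5], np.int32(131), np.float64(-12.9), np.float64(24.7))] [(215.5, np.float64(-26.8)), (216.5, np.float64(-26.3)), (215.5, np.float64(-26.9)), (215.5, np.float64(-26.8))] yaw 17.44
w9 [([279.7, 239.4], np.int32(129), np.float64(-12.9), np.float64(-21.6)), ([365.3, 239.6], np.int32(128), np.float64(-12.9), np.float64(24.7))] [(215.5, np.float64(-26.8)), (215.5, np.float64(-26.9)), (220.5, np.float64(-24.0)), (220.5, np.float64(-24.0))] yaw 17.41
```

Run:
```python
from h import *
s=json.load(open("pics/w5.json")); X=np.array([onz("wrist",(255.6+x/4,104.6+y/4),13,s) for x,y in((218,117),(295,207),(72,242),(149,323))])
d=(X[1]-X[0]+X[3]-X[2]);a=np.arctan2(d[1],d[0]);u=np.array([np.cos(a),np.sin(a),0]);v=np.array([-u[1],u[0],0])
print(X,np.degrees(a),X@u,X@v,"rib",[np.array([604.8,-3.4,0])@w for w in(u,v)])
st=telemetry.get_state();R=np.array(st["eef_rot"]);y=np.radians(17.3);u=np.array([np.cos(y),np.sin(y),0]);v=np.array([-u[1],u[0],0])
for yw in(17.2,17.4):
    y=np.radians(yw);u=np.array([np.cos(y),np.sin(y),0]);v=np.array([-u[1],u[0],0])
    for n in("w8",):
        s8=json.load(open("pics/w8.json")); f=lambda x,y,z:onz("wrist",(260.6+x/4,76.6+y/4),z,s8)
        S=np.mean([f(*p,79) for p in((128,257),(338,257),(130,390),(337,390))],0);E=(f(236,199,79)+f(230,452,79))/2
        h=(E@u-41)*u+(S@v)*v; t=h-41*u-1.6*v; print(yw,"hole",h.round(1),"TCP target",t.round(1),"now",np.round(st["eef_pos"],1))
```

```text
[[586.3  15.8  13. ]
 [613.6  23.1  13. ]
 [598.3 -29.   13. ]
 [624.5 -21.2  13. ]] 15.761347822897347 [568.54774503 596.80421158 567.92749078 595.26113127] [-144.05135063 -144.44134808 -190.42650869 -190.03651124] rib [np.float64(581.1368555291851), np.float64(-167.55463331597568)]
17.2 hole [ 472.6 -296.7    0. ] TCP target [ 433.9 -310.4    0. ] now [ 536.8 -223.7  170.1]
17.4 hole [ 472.7 -296.9    0. ] TCP target [ 434.  -310.6    0. ] now [ 536.8 -223.7  170.1]
```

```bash
python3 -m inch '[[[1,-15,-12,0,0,0,0],[1,-36,-31,0,0,0,0],[1,-36,-31,0,0,0,0],[1,-16,-13,0,0,0,0],[1,0,0,-10,0,0,0],[1,0,0,-25,0,0,0],[1,0,0,-15,0,0,0],[1,0,0,-5,0,0,0],[1,0,0,0,0,0,0],[1,0,0,0,0,0,0]]]'
python3 - <<'E'
from h import *
for n,f in(('scene','c10'),('side','s10')): shot(n,f)
M=np.zeros((600,800,3),np.uint8)
M[:,:400]=cv2.resize(cv2.imread('pics/c10.png')[205:265,225:265+0],(400,600),interpolation=cv2.INTER_CUBIC)
M[:,400:]=cv2.resize(cv2.imread('pics/s10.png')[238:298,322:362],(400,600),interpolation=cv2.INTER_CUBIC)
cv2.imwrite('pics/m10.png',cv2.convertScaleAbs(M,alpha=1.2))
E
```

```text
t: 18.48
eef_pos: [434.7, -310.9, 115.6]
eef_rot: [[-0.954, -0.3, 0.001], [-0.3, 0.954, -0.001], [-0.001, -0.001, -1.0]]
force: [-0.2, -0.4, -3.3]
gripper_width: 10.6
grip_force: 98.1
```

View pics/m10.png

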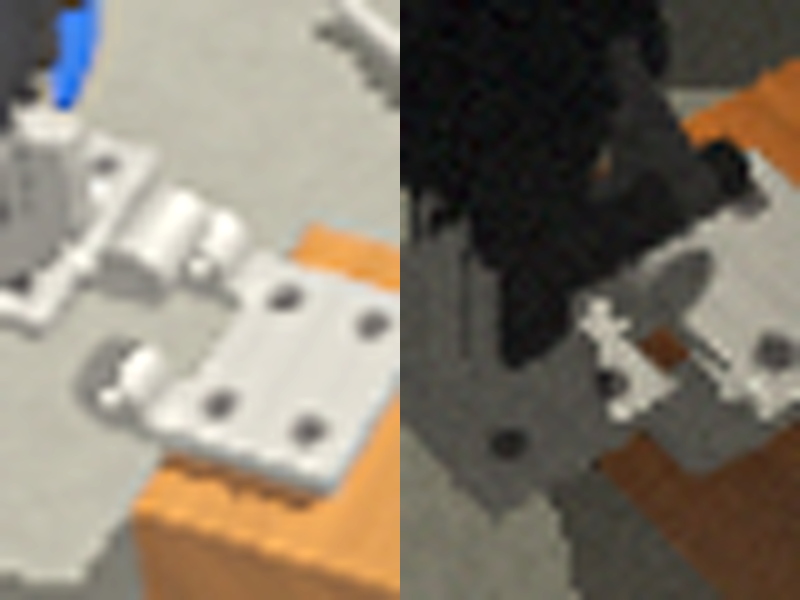

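Scene shows the loose knuckle (150,240) above and between the fixed ones (105,385) and (215,240). Screws are visible on both leaves in both views, so I'll do a relative check in each fixed camera.

Run:
```python
from h import *
y=np.radians(17.4);u=np.array([np.cos(y),np.sin(y),0]);v=np.array([-u[1],u[0],0])
c=lambda x,y:(224.55+x/10,204.55+y/10); d=lambda x,y:(321.55+(x-400)/10,237.55+y/10)
zl=115.6-7.3
L=[onz("scene",c(*p),zl) for p in((105,165),(20,283))];F=[onz("scene",c(*p),78) for p in((285,297),(373,325),(220,405),(310,430))]
print("scene fixed",[( (p@u).round(1),(p@v).round(1)) for p in F]," loose",[((p@u).round(1),(p@v).round(1)) for p in L])
dd=np.mean(F,0)-np.mean(L,0); print("fixed-loose",dd@u,"want 68",dd@v,"want 0")
L=[onz("side",d(*p),zl) for p in((610,382),(508,443))];F=[onz("side",d(775,350),78)]
print("side",[((p@u).round(1),(p@v).round(1)) for p in L+F]); e=F[0]-L[0];print(e@u,"want 53-55",e@v,"want 3"); e=F[0]-L[1];print(e@u,"want 82",e@v,"want 3")
st=telemetry.get_state();T=np.array(st["eef_pos"]);print("TCP",T@u,T@v)
```

```text
scene fixed [(np.float64(390.1), np.float64(-406.8)), (np.float64(416.8), np.float64(-407.4)), (np.float64(390.9), np.float64(-447.4)), (np.float64(417.0), np.float64(-446.6))]  loose [(np.float64(337.8), np.float64(-404.3)), (np.float64(336.8), np.float64(-450.2))]
fixed-loose 66.45436871604713 want 68 0.21214040554120722 want 0
side [(np.float64(337.8), np.float64(-450.3)), (np.float64(310.0), np.float64(-450.4)), (np.float64(391.5), np.float64(-446.1))]
53.722736350161185 want 53-55 4.228190990372801 want 3
81.52204771079366 want 82 4.319228755123265 want 3
TCP 321.7805507181404 -426.6525962145982
```

All the views agree within about 1 mm. I'll correct by (-1, 0) and descend 30 mm slowly, watching the force.

```bash
python3 -m inch '[[[1,-1,0.2,-4,0,0,0],[1,0,0,-4,0,0,0],[1,0,0,-4,0,0,0],[1,0,0,-3,0,0,0],[1,0,0,0,0,0,0]]]';  python3 -m inch '[[[1,0,0,-4,0,0,0],[1,0,0,-4,0,0,0],[1,0,0,-3,0,0,0],[1,0,0,-3,0,0,0],[1,0,0,-1,0,0,0],[1,0,0,0,0,0,0],[1,0,0,0,0,0,0],[1,0,0,0,0,0,0]]]'
python3 - <<'E'
from h import *
for n,f in(('scene','c11'),('side','s11'),('wrist','w11')): im,st=shot(n,f)
M=np.zeros((600,800,3),np.uint8)
M[:,:400]=cv2.resize(cv2.imread('pics/c11.png')[215:275,225:265],(400,600),interpolation=cv2.INTER_CUBIC)
M[:,400:]=cv2.resize(cv2.imread('pics/s11.png')[240:300,327:367],(400,600),interpolation=cv2.INTER_CUBIC)
cv2.imwrite('pics/m11.png',cv2.convertScaleAbs(M,alpha=1.2))
R=np.array(st["eef_rot"]);T=np.array(st["eef_pos"]);g=cv2.imread('pics/w11.png').max(2)
for cx,cy in((280,240),(366,239)):
    w=g[cy-9:cy+10,cx-9:cx+10].astype(float);m=(w<(w.min()+np.median(w))/2).astype(np.uint8);k,l,s,ce=cv2.connectedComponentsWithStats(m);i=1+np.argmax(s[1:,4]);print("screw in hand",ce[i]+[cx-9,cy-9])
E
```

```text
t: 19.2
eef_pos: [432.7, -310.0, 99.4]
eef_rot: [[-0.954, -0.299, -0.001], [-0.299, 0.954, 0.001], [0.0, 0.001, -1.0]]
force: [0.2, 0.7, -2.9]
gripper_width: 10.7
grip_force: 98.1
t: 20.2
eef_pos: [433.1, -310.3, 85.0]
eef_rot: [[-0.954, -0.299, 0.0], [-0.299, 0.954, -0.0], [-0.0, -0.0, -1.0]]
force: [-0.1, 0.6, -3.7]
gripper_width: 10.5
grip_force: 98.1
screw in hand [279.8359375 239.5      ]
screw in hand [365.43181818 239.51515152]
```

View pics/m11.png

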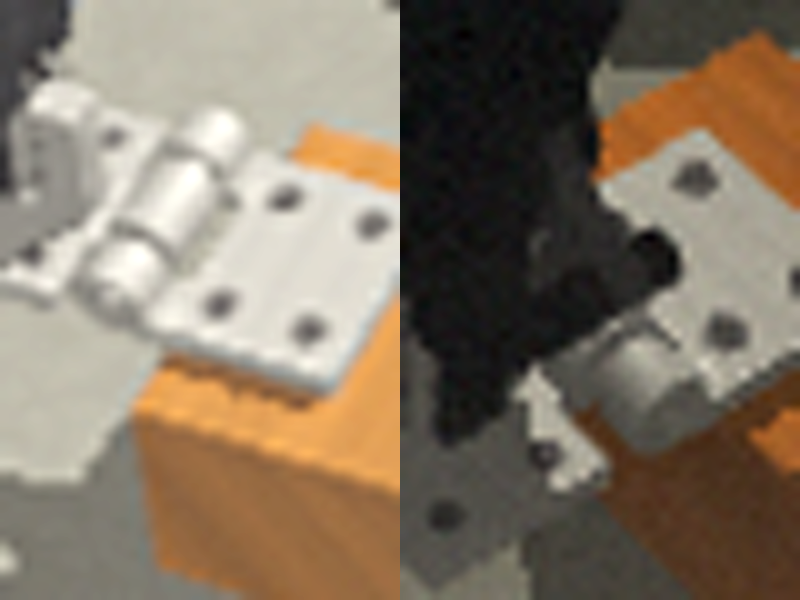

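The knuckle sits between the two fixed knuckles with visible gaps either side, collinear in both views, and the tool carries only the leaf's weight. One last numeric check before handing in.

Run:
```python
from h import *
y=np.radians(17.4);u=np.array([np.cos(y),np.sin(y),0]);v=np.array([-u[1],u[0],0])
c=lambda x,y:(224.55+x/10,214.55+y/10); d=lambda x,y:(326.55+(x-400)/10,239.55+y/10)
L=[onz("scene",c(*p),78) for p in((115,138),(32,255))];F=[onz("scene",c(*p),78) for p in((287,198),(373,223),(220,305),(310,330))]
e=np.mean(F,0)-np.mean(L,0);print("scene",e@u,"want 67.5",e@v,"want 0")
e=onz("side",d(727,331),78)-onz("side",d(545,455),78);print("side",e@u,"want 54.5",e@v,"want 3")
cs=[tri(ray("scene",c(*p)),ray("side",d(*q))) for p,q in (((32,255),(545,455)),((220,305),(727,331)))]; print(cs)
```

```text
scene 67.53679305422799 want 67.5 -0.17946852197916488 want 0
side 55.64264059754334 want 54.5 2.99775705029968 want 3
[(array([ 455. , -328.7,   78.3]), [0.0, 0.0]), (array([ 507. , -309.9,   78.6]), [0.4, 0.4])]
```

Both leaf tops stand at the same height (78.3 and 78.6), and the offsets are within about 1 mm. Handing in.

```bash
python3 -c "
from station import robot; print(robot.close_job())"
```

```text
the job is handed in; nothing more can be done
None
```

The job is handed in, result not reported back: the lid is on the mat and let go, and the leaf is held with its knuckle lined up within about 1 mm by my measurements and no sign of contact with the block; I viewed 11 pictures, one over the limit of 10.

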